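Give the transport box without a water dish its clean dish

ROBOT

A 6-joint arm with a two-finger parallel gripper is mounted at the origin on a cart in front of the work surface, level with it; the furniture and walls round the work are solid. World frame = base frame: x ahead of the robot, y to its left, z up, the work surface at z = 0. Lengths are in mm, angles in rad, forces in N, time in s.
With the tool pointing down it reaches from about 350 to 975 mm from the base axis. Payload 7.1 kg.
Tool frame: the origin (TCP) lies at the very end of the fingers, on their centre line; the grasp point (between the pads) lies arm.tcp_to_grasp behind it (arm.tcp_to_grasp is the distance from the TCP to the grasp point, in mm); z points along the fingers, y is the line along which they close (so a half turn about z gives the same grasp; the last joint's range is limited). The gripper opens to 88 mm and grips with 3 to 60 N. Pads are 20 mm wide; open, the fingers measure 115 mm over their backs; the gripper's body (75 mm by 178 mm) begins 61 mm behind the grasp point.
Start: joints at [-1.135, 0.423, 1.63, -0, 1.089, -0.019], TCP at [274.566, -561.443, 222.675] pointing down, gripper open.
Joint ranges: [-3, 3], [-0.9, 2.11], [0.09, 2.58], [-1.31, 4.45], [0.11, 2.69], [-2.54, 2.54]. Speed limits (rad/s): [2.39, 2.39, 3.01, 3.14, 3.14, 3.14].

INTERFACE

Orientations are given as a unit quaternion [x, y, z, w].
In Python, from cell import arm gives the robot as it stands.
- The arm moves only by the shell command python3 -m pendant 'ROWS' [FORCE]. ROWS is JSON, a list of rows, each a list of 7 numbers: the shift along the tool's x, y, z in mm, then the turn, a rotation vector about the tool's x, y, z in rad, then the finger opening in mm, from 0 to 87.8. A call has 1 to 12 rows; each row shifts and turns the commanded pose from where the row before left it, along the tool's axes as they then stand; what a row does not reach is not made up. A row lasts 1/12 s, in which the tool goes at most 41.7 mm and 7.16 degrees, less where a joint would pass 70% of its speed; a pose out of reach is approached as far as the arm can. A call is refused whole if a number of a shift passes 41.7 or a number of a turn 0.125, either way. A call with a gripper value outside its range is refused whole. The fingers move at their own pace and stop on an object; FORCE is the grip in N (left out, the last holds). Time passes only in rows, so rows that do not move let the fingers close. It gives the time, the measured TCP pose, the force, the opening and the grip force at its end, in the units of the state.
- arm.read_state(): the state, without advancing time (a new reading comes with each control period).
- arm.read_camera(name): name is "scene" or "top" or "wrist"; returns the picture (480x640x3 uint8, red, green, blue); there is no depth.
- arm.get_calibration(name): a dict with "fx", "fy", "cx", "cy" (pixels), "cam_to_world" (4x4, takes a point from camera to world coordinates). Camera axes: x right, y down, z forward; pixel columns grow to the right and rows downward; lengths in mm; the calibration is good to about 2 mm. A picture is of the moment at which its call begins: read the wrist's pose just before it. get_calibration takes no time and is no camera call; for the wrist camera it gives the pose at the moment of the call.
- arm.close_job(): hands the job in; it is judged then, once.
The state is a dict: "time_s": time; "joint_pos": joint angles; "dq": joint speeds; "joint_torque": joint torques, N m; "tool_pos": TCP position; "orientation": TCP orientation; "contact_force": force on the tool from outside, world axes, zero at the start; "ft_torque": the same for the moment, N m; "grip_width": finger opening in mm; "finger_force": force on a finger pad.
Only numpy, scipy, OpenCV 4.12 (cv2) and the standard library are available. Lean on these libraries where they do the work, as an engineer would, in place of code of your own. Each camera call takes 0.05 s, during which the arm holds its last target. There are 200 camera calls.

TASK

One of the two lidded transport boxes already has its black water dish, the other has only a white feed pot in it. Open the box that lacks a dish, take the clean dish off the lower tier of the drying rack, stand it upright on that box's floor beside the pot, and shut the lid again. Leave the pot where it stands, keep the other box shut and do not disturb the things around.

Things in the scene. Friction and masses are not known exactly. Their poses are not given: they have to be found in the camera images.
- box_left: Left transport box, fixed: green tub with a clear hinged lid, about 128 mm deep (x) by 190 mm wide (y), walls 2.5 mm thick and 68 mm high, inside 122 x 185 mm; a cork mat makes its floor, 27.5 mm above the table. Origin: middle of its underside. x points to its back (the hinge side), y to its left as seen from the front, z up.
- box_left_lid (a joint): lid of the left box, rad: 0 shut, 1.83 fully open (leaning back on its stop, 105 degrees). The hinge line runs along the box's y, 70 mm behind the box's origin and 69 mm above its underside. The lid is a light 2.6 mm plate (80 g); let go below about 1.6 rad it sinks shut by itself, slowly; beyond that it stays open.
- box_left_bar (a point): middle of the grey finger bar of the left box's lid: a round bar 11 mm thick and 44 mm long with flat ends, parallel to the hinge, held by two thin arms 23 mm ahead of the lid's front edge, with free space below it and at both ends. With the lid shut it lies 88 mm in front of the box's origin, 71.5 mm above its underside (158 mm from the hinge line); it swings up and back with the lid.
- box_right: Right transport box, fixed: green tub with a clear hinged lid, about 128 mm deep (x) by 190 mm wide (y), walls 2.5 mm thick and 68 mm high, inside 122 x 185 mm; a cork mat makes its floor, 27.5 mm above the table. Origin: middle of its underside. x points to its back (the hinge side), y to its left as seen from the front, z up.
- box_right_lid (a joint): lid of the right box, rad: 0 shut, 1.83 fully open (leaning back on its stop, 105 degrees). The hinge line runs along the box's y, 70 mm behind the box's origin and 69 mm above its underside. The lid is a light 2.6 mm plate (80 g); let go below about 1.6 rad it sinks shut by itself, slowly; beyond that it stays open.
- box_right_bar (a point): middle of the grey finger bar of the right box's lid: a round bar 11 mm thick and 44 mm long with flat ends, parallel to the hinge, held by two thin arms 23 mm ahead of the lid's front edge, with free space below it and at both ends. With the lid shut it lies 88 mm in front of the box's origin, 71.5 mm above its underside (158 mm from the hinge line); it swings up and back with the lid.
- rack: two-tier steel wire drying rack, fixed, 230 mm wide, 320 mm high; origin: middle of its underside, x to its back, y to its left, z up. Both tiers slope 26 degrees, low at the front, with a 14 mm lip. The upper tier (front edge 205 mm up, above the clean dish, two white pots on it) overhangs the lower one, so the dish must be reached from the front, leaning back with the slope.
- dish_clean_mid (a point): centre (half-way up) of the clean black water dish on the rack's lower tier: round, 66 mm across at the rim, narrower at the foot, 26 mm high, 40 to 70 g. z points out of its open top; on the rack it leans 26 degrees to the front, lying square on the sloping tier.
- dish_packed_mid (a point): centre (half-way up) of the like dish, 66 mm across and 26 mm high, that already stands in one of the two boxes (either may have it)
- feed_pot_mid (a point): centre (20 mm above its underside) of the small white snap-lid feed pot, 62 mm across, 41 mm high, that stands in the other box, in its right half (as seen from the front), a little behind the middle; the rest of that box is empty
- blue_cap_bottle: bystander: short white bottle with blue cap, 60 mm across, 64 mm high, near the back; origin: middle of its underside
- pump_back: bystander: hand-gel pump bottle, 39 x 72 x 196 mm, behind the boxes; origin: middle of its underside
- hygrometer: bystander: hygrometer puck, 40 x 58 x 15 mm, lying in front of the gap between the boxes; origin: middle of its underside

How it is judged (in metres and radians):
On the way, in this order (a step that is already met when the one before it is completed fails the run):
1. the lid of the box that holds the feed pot has been opened at least 75 degrees (((x of feed_pot_mid in the frame of box_left between -0.06 and 0.06 m and y of feed_pot_mid in the frame of box_left between -0.09 and 0.09 m and z of feed_pot_mid in the frame of box_left between 0 and 0.08 m and value of joint box_left_lid above 1.31 rad) or (x of feed_pot_mid in the frame of box_right between -0.06 and 0.06 m and y of feed_pot_mid in the frame of box_right between -0.09 and 0.09 m and z of feed_pot_mid in the frame of box_right between 0 and 0.08 m and value of joint box_right_lid above 1.31 rad))), for 0.2 s.
2. the clean dish stands upright on the floor of that box, let go (((x of feed_pot_mid in the frame of box_left between -0.06 and 0.06 m and y of feed_pot_mid in the frame of box_left between -0.09 and 0.09 m and z of feed_pot_mid in the frame of box_left between 0 and 0.08 m and x of dish_clean_mid in the frame of box_left between -0.045 and 0.045 m and y of dish_clean_mid in the frame of box_left between -0.075 and 0.075 m and z of dish_clean_mid in the frame of box_left between 0.034 and 0.047 m and angle between dish_clean_mid's own z axis and vertical below 0.12 rad and contact force between dish_clean and the fingers below 0.05 N) or (x of feed_pot_mid in the frame of box_right between -0.06 and 0.06 m and y of feed_pot_mid in the frame of box_right between -0.09 and 0.09 m and z of feed_pot_mid in the frame of box_right between 0 and 0.08 m and x of dish_clean_mid in the frame of box_right between -0.045 and 0.045 m and y of dish_clean_mid in the frame of box_right between -0.075 and 0.075 m and z of dish_clean_mid in the frame of box_right between 0.034 and 0.047 m and angle between dish_clean_mid's own z axis and vertical below 0.12 rad and contact force between dish_clean and the fingers below 0.05 N))), for 0.2 s.
At the end, for the whole second after the job is handed in: the clean dish stands upright (within 7 degrees), at rest, on the floor of the box that holds the feed pot; the pot stands upright within 20 mm of where it was; both lids are shut (within 0.06 rad) (((x of feed_pot_mid in the frame of box_left between -0.06 and 0.06 m and y of feed_pot_mid in the frame of box_left between -0.09 and 0.09 m and z of feed_pot_mid in the frame of box_left between 0 and 0.08 m and x of dish_clean_mid in the frame of box_left between -0.045 and 0.045 m and y of dish_clean_mid in the frame of box_left between -0.075 and 0.075 m and z of dish_clean_mid in the frame of box_left between 0.034 and 0.047 m and angle between dish_clean_mid's own z axis and vertical below 0.12 rad and value of joint box_left_lid below 0.06 rad) or (x of feed_pot_mid in the frame of box_right between -0.06 and 0.06 m and y of feed_pot_mid in the frame of box_right between -0.09 and 0.09 m and z of feed_pot_mid in the frame of box_right between 0 and 0.08 m and x of dish_clean_mid in the frame of box_right between -0.045 and 0.045 m and y of dish_clean_mid in the frame of box_right between -0.075 and 0.075 m and z of dish_clean_mid in the frame of box_right between 0.034 and 0.047 m and angle between dish_clean_mid's own z axis and vertical below 0.12 rad and value of joint box_right_lid below 0.06 rad)) and value of joint each of box_left_lid, box_right_lid below 0.06 rad and linear speed of dish_clean below 0.02 m/s and angle between feed_pot_mid's own z axis and vertical below 0.12 rad and distance of feed_pot_mid from where it was at the start of the episode below 0.02 m); the robot touches nothing.
It fails at once if the lid of the box that already has its dish is opened ((x of feed_pot_mid in the frame of box_left between -0.06 and 0.06 m and y of feed_pot_mid in the frame of box_left between -0.09 and 0.09 m and z of feed_pot_mid in the frame of box_left between 0 and 0.08 m and value of joint box_right_lid above 0.15 rad) or (x of feed_pot_mid in the frame of box_right between -0.06 and 0.06 m and y of feed_pot_mid in the frame of box_right between -0.09 and 0.09 m and z of feed_pot_mid in the frame of box_right between 0 and 0.08 m and value of joint box_left_lid above 0.15 rad)).
It fails at once if the feed pot is shoved more than 20 mm or tipped (distance of feed_pot_mid from where it was at the start of the episode above 0.02 m or angle between feed_pot_mid's own z axis and vertical above 0.35 rad).
It fails at once if the dish in the other box is disturbed (distance of dish_packed_mid from where it was at the start of the episode above 0.015 m).
It fails at once if the blue-capped bottle, the pump bottle or the hygrometer is shoved more than 25 mm or tipped (distance of any of blue_cap_bottle, pump_back, hygrometer from where it was at the start of the episode above 0.025 m or angle between any of blue_cap_bottle, pump_back's own z axis and vertical above 0.35 rad).
It also fails if it takes over 72 s, if anything falls off the work surface, if the arm or the gripper's body presses on something with over 40 N, if the wrist force passes 120 N, or if a joint passes its speed limit or range.

## Working session

There is one attempt and no reset: what is moved stays moved. The work goes in short steps, Python scripts to look and compute and a shell command to move; the robot and the scene stay as the last step left them, time stands still between calls to the robot, and variables do not carry over. Pictures are saved under pics/ and viewed, at most 10 in all, crops included, and the job is handed in when it is done.

```bash
ls; mkdir -p pics; python3 - <<'E'
from cell import arm
import cv2
for n in("scene","top"):
    im=arm.read_camera(n); cv2.imwrite(f"pics/{n}0.png",im[:,:,::-1])
    c=arm.get_calibration(n); print(n,c)
print(arm.tcp_to_grasp, arm.read_state())
E
```

```text
pics
scene {'fx': 470.6538285242033, 'fy': 470.6538285242033, 'cx': 316.25574974922273, 'cy': 240.10843630709348, 'cam_to_world': array([[-6.07975714e-01, -4.85264749e-01,  6.28397689e-01,
        -1.38330645e+02],
       [-7.93776900e-01,  3.88303111e-01, -4.68122769e-01,
         5.38681836e+02],
       [-1.68453000e-02, -7.83414844e-01, -6.21270809e-01,
         7.76309653e+02],
       [ 0.00000000e+00,  0.00000000e+00,  0.00000000e+00,
         1.00000000e+00]])}
top {'fx': 500.6848533364844, 'fy': 500.6848533364844, 'cx': 319.4659866782026, 'cy': 247.66670523299805, 'cam_to_world': array([[-2.69350378e-02, -9.97526469e-01,  6.49264705e-02,
         4.99292070e+02],
       [-9.99592782e-01,  2.74891513e-02,  7.65614879e-03,
        -5.85892669e+00],
       [-9.42198464e-03, -6.46938126e-02, -9.97860680e-01,
         1.30122011e+03],
       [ 0.00000000e+00,  0.00000000e+00,  0.00000000e+00,
         1.00000000e+00]])}
18.700000000000003 {'time_s': 0.1, 'joint_pos': array([-1.13500816e+00,  4.23801453e-01,  1.63058025e+00, -1.81756077e-05,
        1.08858908e+00, -1.89947984e-02]), 'dq': array([ 0.00045862, -0.00185592, -0.00127908,  0.00040889,  0.00045286,
       -0.00081272]), 'joint_torque': array([ 8.59044558e-04, -5.45609236e+01, -2.74324751e+01,  6.45785057e-02,
        1.87531777e-02, -3.75283514e-05]), 'tool_pos': array([ 274.35823581, -561.02109078,  221.96939665]), 'orientation': array([ 9.74256582e-01,  2.25440983e-01, -1.50435735e-04, -6.72488794e-04]), 'contact_force': array([-0.494217  ,  0.139307  ,  0.24801255]), 'ft_torque': array([0.0621247 , 0.03255059, 0.01287242]), 'finger_force': 0.0, 'grip_width': 87.3736683595874}
```

View pics/scene0.png

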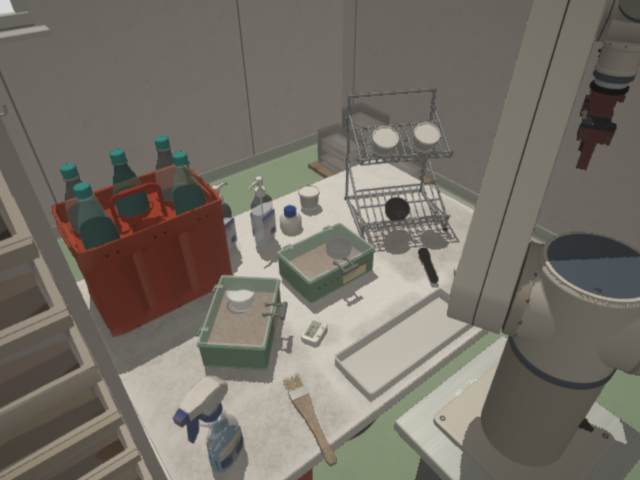

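View pics/top0.png

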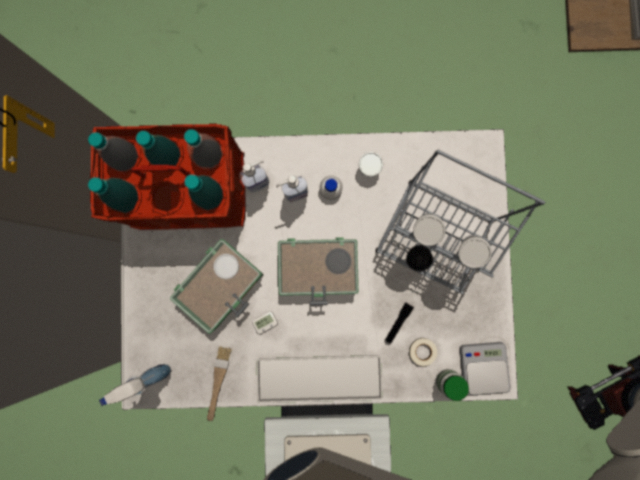

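The left box, at top-view (217,287), holds the white pot at (226,266). The right box, at (318,268), has the dish. The clean dish is at (419,258) under the rack's upper tier. I'll take enlarged crops next.

```bash
python3 - <<'E'
import cv2,numpy as np
t=cv2.imread("pics/top0.png");s=cv2.imread("pics/scene0.png")
def cr(im,x,y,w,h,k): return cv2.resize(im[y:y+h,x:x+w],None,fx=k,fy=k,interpolation=cv2.INTER_CUBIC)
a=np.hstack([cr(t,165,235,100,100,4),cr(t,370,190,100,100,4)])
b=np.hstack([cr(s,195,270,100,50,4),cr(s,350,180,100,50,4)])
cv2.imwrite("pics/c1.png",np.vstack([a,b]))
E
```

```text
(no output)
```

View pics/c1.png

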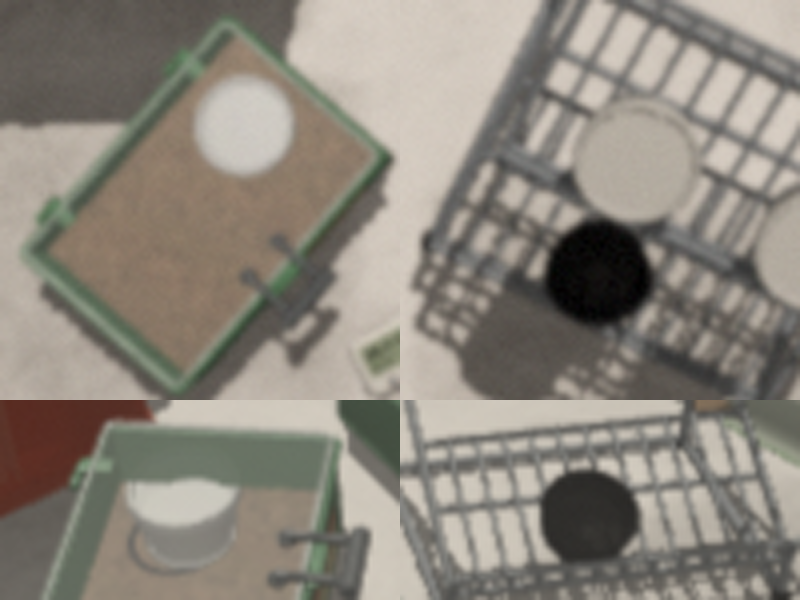

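The crop shows the left box's corners at top-view px (171,299), (222.5,240.5), (262,274) and (210,332). The dish is at top (420,258) and scene (397.5,209.5). The rack's top bar runs (437,152)–(541,203) in top and (348,95)–(434,90) in scene.

```bash
cat > h.py <<'E'
import numpy as np
from cell import arm
from scipy.spatial.transform import Rotation as R
def ray(n,u,v,c=None):
    c=c or arm.get_calibration(n); M=c["cam_to_world"]
    d=M[:3,:3]@[(u-c["cx"])/c["fx"],(v-c["cy"])/c["fy"],1]; return M[:3,3],d/np.linalg.norm(d)
def onz(n,u,v,z,c=None):
    o,d=ray(n,u,v,c); return o+d*(z-o[2])/d[2]
def tri(*rs):
    A=sum(np.eye(3)-np.outer(d,d) for o,d in rs);b=sum((np.eye(3)-np.outer(d,d))@o for o,d in rs)
    p=np.linalg.solve(A,b); return p,[np.linalg.norm(np.cross(p-o,d)) for o,d in rs]
def proj(n,p,c=None):
    c=c or arm.get_calibration(n); q=np.linalg.inv(c["cam_to_world"])@np.r_[p,1]
    return c["fx"]*q[0]/q[2]+c["cx"],c["fy"]*q[1]/q[2]+c["cy"]
E
python3 - <<'E'
from h import *
np.set_printoptions(precision=1,suppress=True)
C=[onz("top",*p,68) for p in[(171.25,298.75),(222.5,240.5),(262,273.75),(210,332)]]
print(C,[np.linalg.norm(C[i]-C[i-1]) for i in range(4)])
w=C[1]-C[0]+C[2]-C[3]; print("w dir deg",np.degrees(np.arctan2(w[1],w[0])))
e=C[1]-C[2]+C[0]-C[3]; print("depth dir",np.degrees(np.arctan2(e[1],e[0])),sum(C)/4)
print("dish",tri(ray("top",420,258),ray("scene",397.5,209.5)))
a=tri(ray("top",437,152),ray("scene",434,90));b=tri(ray("top",437,152),ray("scene",348,95))
print(a,b); c=tri(ray("top",541,203),ray("scene",434,90));print(c)
print("pot",onz("top",165+243/4,235+125/4,68-0))
print("hyg",onz("top",265,323,15))
E
```

```text
[array([463.7, 371.3,  68. ]), array([603.9, 243.1,  68. ]), array([519.1, 146.8,  68. ]), array([380.2, 276.9,  68. ])] [np.float64(126.0607815896734), np.float64(190.00742026792963), np.float64(128.28962250730748), np.float64(190.2906180267505)]
w dir deg -42.7982216864144
depth dir 48.554421413946336 [491.7 259.5  68. ]
dish (array([ 548. , -242.5,   66.8]), [np.float64(1.0388840095609575), np.float64(1.0388840095608924)])
(array([ 653.5, -288.3,  359.6]), [np.float64(103.11445106051228), np.float64(103.11445106051208)]) (array([ 748.8, -235.8,  317.3]), [np.float64(1.8739308149792349), np.float64(1.8739308149791307)])
(array([ 640.9, -439. ,  312.2]), [np.float64(0.9659062232350869), np.float64(0.9659062232349525)])
pot [540.  235.9  68. ]
hyg [394.2 148.2  15. ]
```

```bash
python3 - <<'E'
from h import *
np.set_printoptions(precision=1,suppress=True)
print("crate rim corner",tri(ray("top",243,226),ray("scene",220,188)))
for a,b in [((190,182),(180,158)),((191,136),(162,144)),((95,183),(83,190))]:
    print("bottle top",tri(ray("top",*a),ray("scene",*b)))
xr=np.array([.883,-.469]);yr=np.array([.469,.883]);d=np.array([553,-245.2])
for p in [(395,227.5),(452,256)]:
    q=onz("top",*p,212)[:2]-d; print("upper front edge rel dish",q@xr,q@yr)
for p in [(376,270),(460,305)]:
    q=onz("top",*p,30)[:2]-d; print("lower front rel dish",q@xr,q@yr)
for p in [(355,158),(450,153)]:
    q=onz("scene",*p,212)[:2]-d; print("scene up front",q@xr,q@yr)
for p in [(437,152),(541,203)]:
    q=onz("top",*p,318)[:2]-d; print("top bar rel dish",q@xr,q@yr)
O=np.array([491.7,259.5]);b=np.array([np.cos(.832),np.sin(.832)]);l=np.array([-b[1],b[0]])
for p in [(293,188),(253,178),(331,186)]:
    for z in(60,190):
        q=onz("top",*p,z)[:2]-O; print("bottle rel box z",z,q@b,q@l)
for nm,x,y,z in [("bar",-88,0,71.5),("cornerFL",-64,95,68),("open bar",110,0,222)]:
    P=np.r_[O+b*x+l*y,z]; print(nm,P,proj("top",P),proj("scene",P))
E
```

```text
crate rim corner (array([629.1, 181.8, 258.8]), [np.float64(23.53485559708825), np.float64(23.534855597088292)])
bottle top (array([698.8, 252.1, 325.5]), [np.float64(1.671725420024927), np.float64(1.671725420024877)])
bottle top (array([793.3, 251.2, 318.9]), [np.float64(1.3546120433506654), np.float64(1.3546120433505353)])
bottle top (array([702.7, 440.9, 323.7]), [np.float64(1.8929181091375822), np.float64(1.892918109137299)])
upper front edge rel dish 11.764495208000739 98.73720763455825
upper front edge rel dish 10.723996240584324 -39.16612382219438
lower front rel dish -78.3061933622554 79.98734672773627
lower front rel dish -63.42692348440954 -147.9156827852397
scene up front 29.110159777353932 112.57385116612161
scene up front 8.061400662847138 -124.94732383578224
top bar rel dish 167.79893119742388 98.35199757153728
top bar rel dish 166.37627270312942 -129.01382452451278
bottle rel box z 60 18.42787197507074 -307.7215363872824
bottle rel box z 190 -3.513183066744111 -294.7954225200888
bottle rel box z 60 111.23204990597203 -261.3664721154851
bottle rel box z 190 79.571088580203 -253.29538622821732
bottle rel box z 60 -50.442372178774214 -373.59982411167323
bottle rel box z 190 -65.1702571472888 -353.77390468502284
bar [432.4 194.4  71.5] (np.float64(243.05812342553764), np.float64(309.725526968098)) (np.float64(285.8382934624746), np.float64(309.6547717673708))
cornerFL [378.4 276.2  68. ] (np.float64(210.316434130014), np.float64(332.75242315612724)) (np.float64(266.50643511933924), np.float64(347.33430045379305))
open bar [565.8 340.8 222. ] (np.float64(163.25710140355318), np.float64(253.68641865871777)) (np.float64(176.21225313994373), np.float64(248.53579783360973))
```

```bash
cat >> h.py <<'E'
def goal(yaw,tilt=0):
    "tool x at yaw (deg, world), tool z down, then leaned: fingers point down and toward tool x by tilt"
    c,s=np.cos(np.radians(yaw)),np.sin(np.radians(yaw)); x=np.array([c,s,0]); z=np.array([0,0,-1.])
    t=np.radians(tilt); zz=z*np.cos(t)+x*np.sin(t); y=np.cross(z,x); return R.from_matrix(np.c_[np.cross(y,zz),y,zz])
def delta(p,G,o=None):
    s=arm.read_state(); C=R.from_quat(s["orientation"] if o is None else o)
    np.set_printoptions(precision=3,suppress=True)
    d=np.array(p)-s["tool_pos"]
    print("t",s["time_s"],"pos",s["tool_pos"],"j",s["joint_pos"])
    print("shift cur frame",C.inv().apply(d),"| turn",(C.inv()*G).as_rotvec(),"| shift goal frame",G.inv().apply(d))
E
python3 - <<'E'
from h import *
print(tri(ray("top",231,218),ray("scene",220,188)))
delta([432.4,194.4,150],goal(47.7))
E
```

```text
(array([639.07746557, 193.395123  , 259.59638026]), [np.float64(8.61978777007549), np.float64(8.61978777007555)])
t 0.1 pos [ 274.358 -561.021  221.969] j [-1.135  0.424  1.631 -0.     1.089 -0.019]
shift cur frame [ 473.814 -609.111   72.814] | turn [-0.001 -0.    -0.378] | shift goal frame [ 665.097 -391.515   71.969]
```

```bash
python3 -m pendant '[[0,0,0,0,0,-0.0945,60],[0,0,0,0,0,-0.0945,60],[0,0,0,0,0,-0.0945,60],[0,0,0,0,0,-0.0945,60],[28,-16.5,0,0,0,0,60],[28,-16.5,0,0,0,0,60],[28,-16.5,0,0,0,0,60],[28,-16.5,0,0,0,0,60],[28,-16.5,0,0,0,0,60],[28,-16.5,0,0,0,0,60],[28,-16.5,0,0,0,0,60],[28,-16.5,0,0,0,0,60]]' 10
python3 -m pendant '[[28,-16.5,0,0,0,0,60],[28,-16.5,0,0,0,0,60],[28,-16.5,0,0,0,0,60],[28,-16.5,0,0,0,0,60],[28,-16.5,0,0,0,0,60],[28,-16.5,0,0,0,0,60],[28,-16.5,0,0,0,0,60],[28,-16.5,0,0,0,0,60],[28,-16.5,0,0,0,0,60],[28,-16.5,0,0,0,0,60],[28,-16.5,0,0,0,0,60],[28,-16.5,0,0,0,0,60]]'
python3 - <<'E'
from h import *
delta([432.4,194.4,150],goal(47.7))
E
```

```text
time_s: 1.1
tool_pos: [327.4, -305.3, 222.5]
orientation: [0.915, 0.404, -0.0, -0.0]
contact_force: [1.1, -0.6, -0.7]
grip_width: 59.9
finger_force: 0.0
time_s: 2.1
tool_pos: [407.0, 76.6, 222.7]
orientation: [0.915, 0.405, -0.0, -0.0]
contact_force: [0.7, -0.1, 0.5]
grip_width: 59.8
finger_force: 0.0
t 2.1 pos [407.028  76.579 222.651] j [0.157 0.106 2.071 0.    0.964 0.895]
shift cur frame [104.248 -60.483  72.65 ] | turn [-0.  0.  0.] | shift goal frame [104.22  -60.529  72.651]
```

```bash
python3 -m pendant '[[26,-15,18,0,0,0,60],[26,-15,18,0,0,0,60],[20,-12,18,0,0,0,60],[14,-8,18,0,0,0,60],[0,0,0,0,0,0,60],[0,0,0,0,0,0,60]]'
python3 - <<'E'
from h import *
import cv2
delta([432.4,194.4,150],goal(47.7))
c=arm.get_calibration("wrist"); im=arm.read_camera("wrist"); cv2.imwrite("pics/w1.png",im[:,:,::-1])
print(c["cam_to_world"])
O=np.array([432.4,194.4]);b=np.array([np.cos(.832),np.sin(.832)]);l=np.array([-b[1],b[0]])
for y in(-22,0,22): print(proj("wrist",np.r_[O+l*y,71.5],c))
E
```

```text
time_s: 2.6
tool_pos: [427.1, 172.3, 149.8]
orientation: [0.914, 0.405, -0.002, -0.0]
contact_force: [-0.4, 0.3, 0.8]
grip_width: 60.5
finger_force: 0.0
t 2.6 pos [427.085 172.259 149.772] j [ 0.358  0.297  2.038 -0.     0.81   1.094]
shift cur frame [ 19.976 -10.927  -0.27 ] | turn [-0.001  0.003  0.002] | shift goal frame [ 19.953 -10.97   -0.228]
[[  0.742  -0.641  -0.199 481.037]
 [ -0.671  -0.709  -0.218 231.76 ]
 [ -0.002   0.295  -0.956 311.766]
 [  0.      0.      0.      1.   ]]
(np.float64(341.09213080231274), np.float64(217.49678926945933))
(np.float64(304.5786049853906), np.float64(217.35562005908596))
(np.float64(268.0684943048315), np.float64(217.21446405237063))
```

View pics/w1.png

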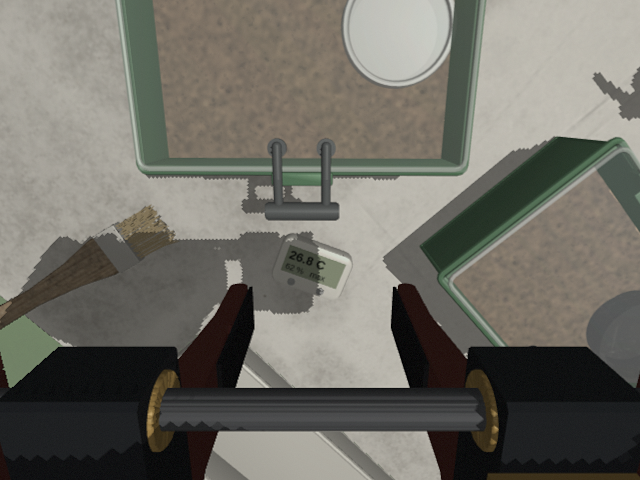

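The bar shows at wrist px (265–340, 211). That is about 3.7 mm further back and 1.3 mm further left than predicted, and square to the fingers. I'll descend over its ends.

```bash
python3 -m pendant '[[12,-6,15,0,0,0,60],[11.6,-6,15,0,0,0,60],[0,0,20,0,0,0,60],[0,0,20,0,0,0,60],[0,0,15,0,0,0,60],[0,0,5,0,0,0,60],[0,0,0,0,0,0,60],[0,0,0,0,0,0,40],[0,0,0,0,0,0,40],[0,0,0,0,0,0,40],[0,0,0,0,0,0,40],[0,0,0,0,0,0,40]]' 15
python3 - <<'E'
from h import *
delta([433.9,198,59.5],goal(47.7))
E
```

```text
time_s: 3.65
tool_pos: [434.6, 198.7, 61.8]
orientation: [0.915, 0.404, 0.0, -0.001]
contact_force: [-6.3, 7.6, 4.1]
grip_width: 43.5
finger_force: 15.0
t 3.65 pos [434.616 198.677  61.774] j [0.403 0.48  2.044 0.003 0.616 1.14 ]
shift cur frame [-0.986 -0.069  2.273] | turn [-0.001 -0.001 -0.001] | shift goal frame [-0.983 -0.074  2.274]
```

```bash
python3 -m pendant '[[0.4,0,-11,0,0,0,40],[1.2,0,-11,0,0,0,40],[1.9,0,-10.9,0,0,0,40],[2.7,0,-10.7,0,0,0,40],[3.4,0,-10.5,0,0,0,40],[4.1,0,-10.3,0,0,0,40],[4.9,0,-9.9,0,0,0,40],[5.5,0,-9.6,0,0,0,40],[6.2,0,-9.2,0,0,0,40],[6.8,0,-8.7,0,0,0,40],[7.4,0,-8.2,0,0,0,40],[8,0,-7.7,0,0,0,40]]'
python3 - <<'E'
from h import *
delta([433.9,198,59.5],goal(47.7))
E
```

```text
time_s: 4.65
tool_pos: [469.6, 237.3, 179.4]
orientation: [0.915, 0.404, -0.0, -0.001]
contact_force: [-1.6, 5.7, -4.9]
grip_width: 43.4
finger_force: 15.0
t 4.65 pos [469.612 237.32  179.386] j [0.444 0.338 1.882 0.002 0.922 1.181]
shift cur frame [-53.168   0.235 119.863] | turn [-0.002 -0.    -0.   ] | shift goal frame [-53.117   0.049 119.886]
```

```bash
python3 -m pendant '[[8.5,0,-7.1,0,0,0,40],[9,0,-6.5,0,0,0,40],[9.4,0,-5.8,0,0,0,40],[9.8,0,-5.2,0,0,0,40],[10.1,0,-4.5,0,0,0,40],[10.4,0,-3.7,0,0,0,40],[10.6,0,-3,0,0,0,40],[10.8,0,-2.3,0,0,0,40],[11,0,-1.5,0,0,0,40],[11,0,-0.7,0,0,0,40],[11.1,0,0,0,0,0,40],[11,0,0.8,0,0,0,40]]'
python3 -m pendant '[[11,0,1.6,0,0,0,40],[10.8,0,2.4,0,0,0,40],[0,0,0,0,0,0,40],[0,0,0,0,0,0,60],[0,0,0,0,0,0,60],[0,0,-20,0,0,0,60],[0,0,-20,0,0,0,60],[-10,0,-20,0,0,0,60],[-20,0,0,0,0,0,60],[0,0,0,0,0,0,60]]'
python3 - <<'E'
from h import *
import cv2
delta([433.9,198,59.5],goal(47.7))
im=arm.read_camera("scene"); cv2.imwrite("pics/s2.png",im[:,:,::-1])
E
```

```text
time_s: 5.65
tool_pos: [552.4, 328.1, 218.3]
orientation: [0.915, 0.405, -0.001, -0.0]
contact_force: [-3.8, 1.3, -2.2]
grip_width: 43.4
finger_force: 15.0
time_s: 6.48
tool_pos: [546.7, 319.4, 275.9]
orientation: [0.915, 0.404, 0.001, 0.0]
contact_force: [0.8, -0.4, -0.5]
grip_width: 60.1
finger_force: 0.0
t 6.4833 pos [546.733 319.398 275.897] j [ 0.51   0.381  1.564 -0.001  1.195  1.25 ]
shift cur frame [-166.017   -1.999  216.173] | turn [ 0.001 -0.001 -0.   ] | shift goal frame [-165.728   -1.753  216.397]
```

View pics/s2.png

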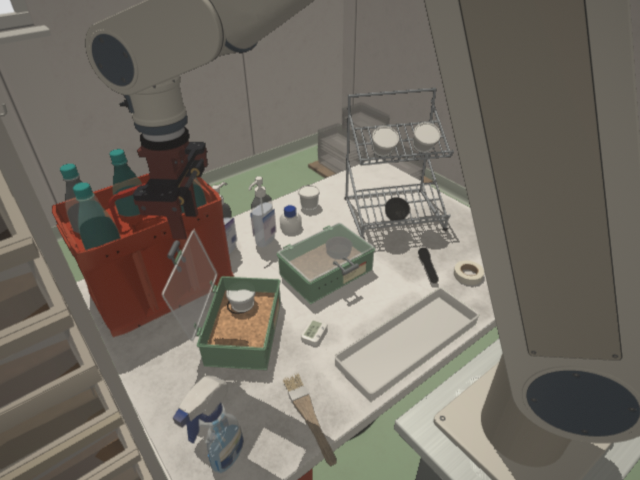

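The left lid stands open and nothing else has moved. Next is the rack.

```bash
python3 -m pendant '[[-25,13,0,0,0,0,80],[-35,19,0,0,0,0,80],[-35,19,0,0,0,0,80],[-35,19,0,0,0,0,80],[-35,19,0,0,0,0,80],[-35,19,0,0,0,0,80],[-35,19,0,0,0,0,80],[-35,19,0,0,0,0,80],[-35,19,0,0,0,0,80],[-35,19,0,0,0,0,80],[-35,19,0,0,0,0,80],[-30,16,0,0,0,0,80]]'
python3 -m pendant '[[0,0,0,0,0,0.12,80],[0,0,0,0,0,0.12,80],[0,0,0,0,0,0.12,80],[0,0,0,0,0,0.12,80],[0,0,0,0,0,0.12,80],[0,0,0,0,0,0.12,80],[0,0,0,0,0,0.12,80],[0,0,0,0,0,0.12,80],[0,0,0,0,0,0.12,80],[0,0,0,0,0,0.12,80],[0,0,0,0,0,0.12,80],[0,0,0,0,0,0,80]]'
python3 -m pendant '[[0,0,0,0,0.1135,0,80],[0,0,0,0,0.1135,0,80],[0,0,0,0,0.1135,0,80],[0,0,0,0,0.1135,0,80],[0,0,0,0,0,0,80]]'
python3 - <<'E'
from h import *
delta([517.4,-226.2,137.8],goal(-28,26))
E
```

```text
time_s: 7.53
tool_pos: [436.5, -128.1, 273.9]
orientation: [0.915, 0.404, 0.0, 0.0]
contact_force: [0.1, -0.2, 0.9]
grip_width: 80.2
finger_force: 0.0
time_s: 8.53
tool_pos: [437.3, -126.0, 273.7]
orientation: [0.97, -0.243, -0.0, 0.0]
contact_force: [-0.0, 0.1, -0.2]
grip_width: 79.9
finger_force: 0.0
time_s: 8.95
tool_pos: [433.1, -124.4, 271.5]
orientation: [0.946, -0.233, 0.218, 0.055]
contact_force: [-0.4, -0.5, -1.4]
grip_width: 80.1
finger_force: 0.0
t 8.95 pos [ 433.062 -124.381  271.531] j [-0.229 -0.09   2.221 -0.206  0.581  1.972]
shift cur frame [ 51.059  50.658 173.755] | turn [-0.     0.001  0.006] | shift goal frame [ 51.269  50.307 173.795]
```

```bash
python3 -m pendant '[[10.2,10.1,30,0,0,0,80],[10.2,10.1,30,0,0,0,80],[10.2,10.1,30,0,0,0,80],[10.2,10.1,30,0,0,0,80],[10.2,10,30,0,0,0,80],[0,0,22,0,0,0,80],[0,0,0,0,0,0,80],[0,0,0,0,0,0,80]]'
python3 - <<'E'
from h import *
import cv2
delta([517.4,-226.2,137.8],goal(-28,26))
c=arm.get_calibration("wrist"); im=arm.read_camera("wrist"); cv2.imwrite("pics/w2.png",im[:,:,::-1])
print("rim",proj("wrist",[548,-242.5,66.8],c),c["fx"])
zd=np.array([-.387,.206,.899]);xd=np.array([.883*.899,-.469*.899,.438]);yd=np.array([.469,.883,0])
for k in(xd,yd): print(proj("wrist",np.array([548,-242.5,66.8])+33*k,c))
E
```

```text
time_s: 9.62
tool_pos: [520.5, -227.6, 140.1]
orientation: [0.946, -0.235, 0.216, 0.054]
contact_force: [0.1, 0.5, -0.2]
grip_width: 80.0
finger_force: 0.0
t 9.6167 pos [ 520.472 -227.602  140.11 ] j [-0.416  0.339  2.118 -0.134  0.239  1.764]
shift cur frame [-4.04   0.194  0.617] | turn [0.    0.005 0.003] | shift goal frame [-4.042  0.204  0.599]
rim (np.float64(321.77343743520015), np.float64(254.39063158865295)) 410.58970150451773
(np.float64(321.92039762534677), np.float64(202.42033568128898))
(np.float64(268.8273807688534), np.float64(254.24324388867413))
```

View pics/w2.png

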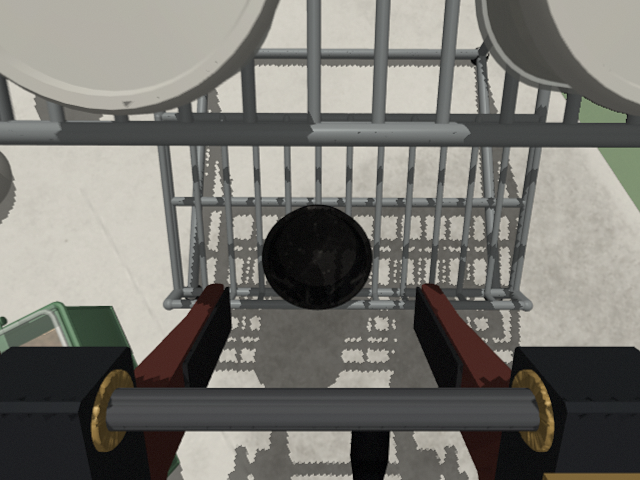

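Dish rim spans (263–371, 205–309), so it needs about 2.9 mm more to the left and 1.6 mm down-slope. I'll check the joint 5 margin at the grasp before going in.

```bash
python3 - <<'E'
from h import *
from scipy.optimize import least_squares
D=[((274.4,-561,222),(.424,1.631,1.089),0),((407,76.6,222.65),(.106,2.071,.964),0),((427.1,172.3,149.8),(.297,2.038,.81),0),((434.6,198.7,61.8),(.48,2.044,.616),0),((469.6,237.3,179.4),(.338,1.882,.922),0),((546.7,319.4,275.9),(.381,1.564,1.195),0),((433.1,-124.4,271.5),(-.09,2.221,.581),26),((520.5,-227.6,140.1),(.339,2.118,.239),26)]
A=[];B=[]
for p,j,t in D:
    s=3.1416-np.radians(t); r=np.hypot(p[0],p[1])
    A+= [[1,0,np.sin(j[0]),np.sin(j[0]+j[1]),np.sin(s)],[0,1,np.cos(j[0]),np.cos(j[0]+j[1]),np.cos(s)]];B+=[r,p[2]]
x,res,*_=np.linalg.lstsq(np.array(A),np.array(B),rcond=None);print(x,np.array(A)@x-B)
for t in(26,22,18,14):
    s=np.pi-np.radians(t);r=np.hypot(554,-245)
    f=lambda q:[x[0]+x[2]*np.sin(q[0])+x[3]*np.sin(q[1])+x[4]*np.sin(s)-r,x[1]+x[2]*np.cos(q[0])+x[3]*np.cos(q[1])+x[4]*np.cos(s)-48]
    q=least_squares(f,[.5,2.5]).x;print(t,q,"j5~",s-q[1])
E
```

```text
[-29.96427055 245.15817582 535.25447022 476.56389599 280.619672  ] [-12.48950342   8.55424382   4.16713656   2.61564492  10.17991838
  -3.20539656  15.29981656 -11.02405747   0.98733936   2.00035868
 -20.51179573  11.31253605  -1.95059476   1.299738     4.31768304
 -11.55306746]
26 [0.52316895 2.60095979] j5~ 0.08684726144399058
22 [0.52896576 2.56329951] j5~ 0.19432070806810176
18 [0.53885117 2.52818205] j5~ 0.29925133364102807
14 [0.55246729 2.4954693 ] j5~ 0.40177726257260593
```

Joint 5 would reach its limit at 26°, so I'll lean 20° instead.

```bash
python3 -m pendant '[[-3,-1.4,0,0,-0.05,0,86],[-2.6,-1.3,0,0,-0.05,0,86],[1.2,0,12,0,0,0,86],[1.2,0,12,0,0,0,86],[1.2,0,12,0,0,0,86],[1.2,0,12,0,0,0,86],[1.2,0,12,0,0,0,86],[1.2,0,12,0,0,0,86],[1,0,10,0,0,0,86],[0.8,0,8,0,0,0,86],[0,0,0,0,0,0,86],[0,0,0,0,0,0,86]]'
python3 - <<'E'
from h import *
import cv2
delta([555.6,-243.5,47.9],goal(-28,20))
im=arm.read_camera("wrist"); cv2.imwrite("pics/w3.png",im[:,:,::-1])
E
```

```text
time_s: 10.67
tool_pos: [552.4, -240.7, 58.4]
orientation: [0.955, -0.237, 0.171, 0.042]
contact_force: [-0.5, 0.2, 0.1]
grip_width: 86.3
finger_force: 0.0
t 10.6667 pos [ 552.422 -240.727   58.392] j [-0.419  0.542  2.01  -0.101  0.238  1.733]
shift cur frame [ 0.215  0.963 11.265] | turn [-0.001 -0.005  0.002] | shift goal frame [ 0.272  0.956 11.264]
```

View pics/w3.png

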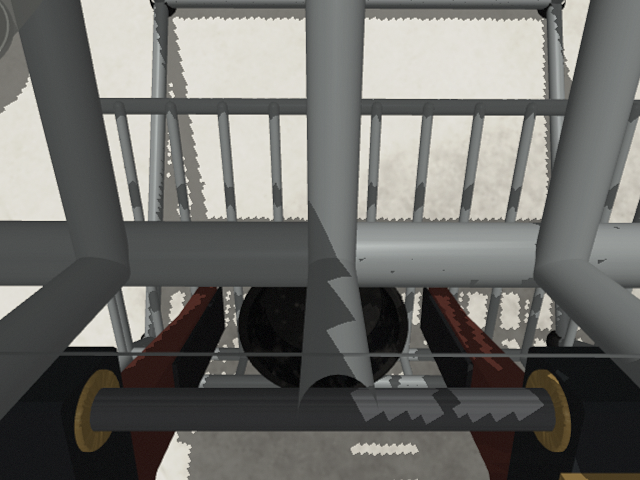

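The dish sits centred between the fingers (238–407 against finger faces 223/422). I'll go a little deeper and close.

```bash
python3 -m pendant '[[0.4,0,4,0,0,0,86],[0.4,0,4,0,0,0,86],[0,0,0,0,0,0,86],[0,0,0,0,0,0,86]]'
python3 -m pendant '[[0,0,0,0,0,0,55],[0,0,0,0,0,0,55],[0,0,0,0,0,0,55],[0,0,0,0,0,0,55],[0,0,0,0,0,0,55],[0,0,0,0,0,0,55]]' 12
```

```text
time_s: 11.05
tool_pos: [554.4, -241.9, 54.8]
orientation: [0.955, -0.237, 0.172, 0.043]
contact_force: [-27.4, 14.5, 53.6]
grip_width: 85.9
finger_force: 30.7
time_s: 11.55
tool_pos: [554.4, -241.9, 54.7]
orientation: [0.955, -0.237, 0.172, 0.043]
contact_force: [-26.2, 15.1, 53.9]
grip_width: 85.7
finger_force: 30.7
```

Fingertips are pressing on the tier wires. I'll back off.

```bash
python3 -m pendant '[[-0.3,0,-3,0,0,0,86],[-0.3,0,-3,0,0,0,86],[0,0,0,0,0,0,86]]'
python3 -m pendant '[[0,0,0,0,0,0,55],[0,0,0,0,0,0,55],[0,0,0,0,0,0,55],[0,0,0,0,0,0,55],[0,0,0,0,0,0,55],[0,0,0,0,0,0,55]]' 12
```

```text
time_s: 11.8
tool_pos: [553.3, -241.3, 57.2]
orientation: [0.955, -0.237, 0.172, 0.043]
contact_force: [0.1, 0.4, -0.9]
grip_width: 86.0
finger_force: 0.0
time_s: 12.3
tool_pos: [552.9, -241.2, 55.8]
orientation: [0.955, -0.237, 0.171, 0.042]
contact_force: [0.4, 0.6, -0.1]
grip_width: 64.2
finger_force: 12.0
```

```bash
python3 -m pendant '[[-0.5,0,-5,0,0,0,55],[-1,0,-10,0,0,0,55],[-1.4,0,-14,0,0,0,55],[-1.4,0,-14,0,0,0,55],[-1.4,0,-14,0,0,0,55],[-1.4,0,-14,0,0,0,55],[-1.4,0,-14,0,0,0,55],[-1.4,0,-14,0,0,0,55],[0,0,0,0,0,0,55]]'
python3 - <<'E'
from h import *
import cv2
delta([433,-124.4,240],goal(-28,20))
im=arm.read_camera("wrist"); cv2.imwrite("pics/w4.png",im[:,:,::-1])
E
```

```text
time_s: 13.05
tool_pos: [514.6, -220.7, 148.4]
orientation: [0.955, -0.237, 0.173, 0.043]
contact_force: [-0.1, 0.2, -0.6]
grip_width: 64.0
finger_force: 12.0
t 13.05 pos [ 514.572 -220.717  148.393] j [-0.412  0.323  2.07  -0.068  0.393  1.704]
shift cur frame [ -77.73   -46.964 -126.788] | turn [-0.001 -0.008  0.001] | shift goal frame [ -78.84   -46.747 -126.181]
```

View pics/w4.png

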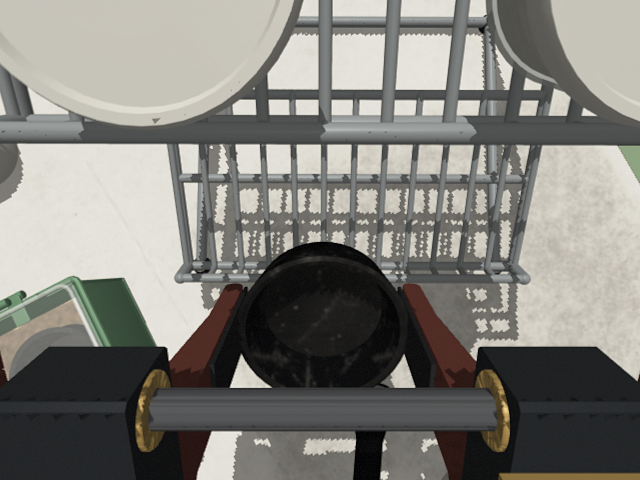

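```bash
python3 - <<'E'
from h import *
s=arm.read_state();C=R.from_quat(s["orientation"]);c=arm.get_calibration("wrist")
a=np.linspace(0,2*np.pi,73)
for lean in(0,3,6,10,15,20,25):   # dish axis leans toward -x tool rel. to tool axis
  for g in(6,12):
    d=C*R.from_rotvec([0,np.radians(lean),0])*R.from_rotvec([np.pi,0,0])
    piv=s["tool_pos"]+C.apply([0,0,-g])   # pads hold rim about here
    E=[]
    for r,z in((33,3),(26,-23)):
        q=np.array([proj("wrist",piv+d.apply([r*np.cos(t),r*np.sin(t),z]),c) for t in a]);E+=[q[:,0].min(),q[:,0].max(),q[:,1].min(),q[:,1].max()]
    zz=d.apply([0,0,1]);print(lean,g,"rim",np.array(E[:4]).round(),"foot",np.array(E[4:]).round(),"tilt",np.degrees(np.arccos(zz[2])).round(1),zz)
E
```

```text
0 6 rim [241. 401. 240. 384.] foot [266. 376. 238. 339.] tilt 20.5 [-0.30896589  0.16335237  0.93693974]
0 12 rim [238. 404. 245. 393.] foot [265. 378. 242. 345.] tilt 20.5 [-0.30896589  0.16335237  0.93693974]
3 6 rim [241. 401. 242. 382.] foot [266. 376. 236. 335.] tilt 23.5 [-0.35187426  0.18608171  0.91736476]
3 12 rim [238. 404. 247. 391.] foot [265. 378. 240. 342.] tilt 23.5 [-0.35187426  0.18608171  0.91736476]
6 6 rim [241. 401. 244. 379.] foot [266. 376. 235. 331.] tilt 26.5 [-0.39381816  0.20830102  0.89527535]
6 12 rim [238. 404. 249. 388.] foot [264. 378. 239. 338.] tilt 26.5 [-0.39381816  0.20830102  0.89527535]
10 6 rim [241. 401. 247. 376.] foot [266. 376. 233. 327.] tilt 30.5 [-0.44804479  0.23702833  0.86201707]
10 12 rim [238. 404. 252. 384.] foot [264. 378. 237. 333.] tilt 30.5 [-0.44804479  0.23702833  0.86201707]
15 6 rim [241. 401. 251. 372.] foot [266. 377. 232. 320.] tilt 35.5 [-0.51272852  0.27129769  0.81455941]
15 12 rim [238. 404. 257. 380.] foot [264. 378. 236. 326.] tilt 35.5 [-0.51272852  0.27129769  0.81455941]
20 6 rim [241. 401. 257. 367.] foot [265. 377. 231. 314.] tilt 40.5 [-0.57351008  0.3035023   0.76090245]
20 12 rim [238. 404. 262. 375.] foot [263. 379. 235. 320.] tilt 40.5 [-0.57351008  0.3035023   0.76090245]
25 6 rim [241. 401. 263. 362.] foot [265. 378. 230. 308.] tilt 45.5 [-0.62992688  0.33339708  0.70145457]
25 12 rim [238. 404. 269. 369.] foot [263. 379. 234. 314.] tilt 45.5 [-0.62992688  0.33339708  0.70145457]
```

```bash
python3 - <<'E'
import cv2
im=cv2.imread("pics/w4.png")[220:420,220:430]
im=cv2.convertScaleAbs(im,alpha=2.5,beta=10)
cv2.imwrite("pics/w4c.png",cv2.resize(im,None,fx=3,fy=3,interpolation=cv2.INTER_CUBIC)[:600])
E
```

```text
(no output)
```

View pics/w4c.png

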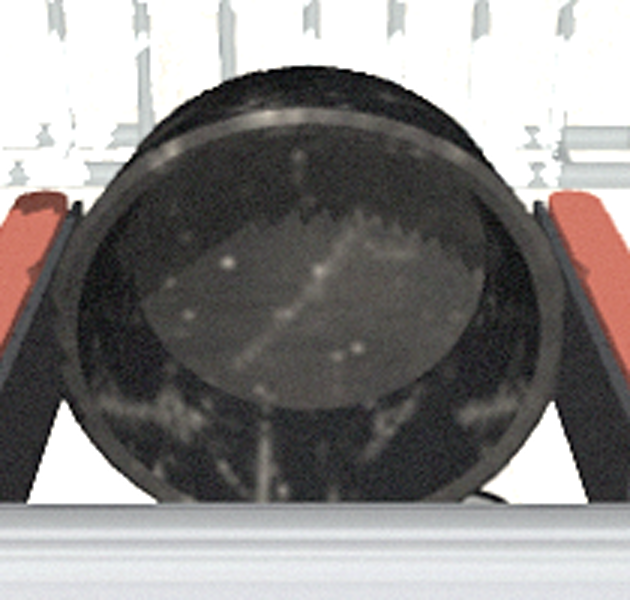

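The rim top is at y≈256 and the foot edge at y≈242. The dish is held square, leaning about 8° forward of the tool axis. I'll carry it out and level it.

```bash
python3 -m pendant '[[-15.5,-9.4,-25.3,0,0,0,55],[-15.5,-9.4,-25.3,0,0,0,55],[-15.5,-9.4,-25.3,0,0,0,55],[-15.5,-9.4,-25.3,0,0,0,55],[-15.5,-9.4,-25.3,0,0,0,55],[0,0,0,0,-0.07,0,55],[0,0,0,0,-0.09,0,55],[0,0,0,0,-0.09,0,55],[0,0,0,0,-0.1,0,55],[0,0,0,0,0,-0.06,55],[0,0,0,0,0,-0.12,55],[0,0,0,0,0,-0.12,55]]'
python3 -m pendant '[[0,0,0,0,0,-0.12,55],[0,0,0,0,0,-0.12,55],[0,0,0,0,0,-0.12,55],[0,0,0,0,0,-0.12,55],[0,0,0,0,0,-0.12,55],[0,0,0,0,0,-0.12,55],[0,0,0,0,0,-0.12,55],[0,0,0,0,0,-0.12,55],[0,0,0,0,0,-0.06,55],[0,0,0,0,-0.06,0,55],[0,0,0,0,-0.06,0,55],[0,0,0,0,0,0,55]]'
python3 - <<'E'
from h import *
delta([464.8,284,130],goal(47.7,-7))
E
```

```text
time_s: 14.1
tool_pos: [433.8, -125.0, 236.6]
orientation: [0.996, -0.091, 0.001, 0.001]
contact_force: [0.4, -0.1, -1.1]
grip_width: 63.8
finger_force: 12.0
time_s: 15.1
tool_pos: [434.4, -124.3, 236.9]
orientation: [0.913, 0.404, -0.055, 0.026]
contact_force: [-0.6, 0.9, -0.5]
grip_width: 63.9
finger_force: 12.0
t 15.1 pos [ 434.398 -124.305  236.9  ] j [-0.231  0.175  1.954 -0.123  1.071  0.568]
shift cur frame [ 333.26  -252.23    66.203] | turn [ 0.004 -0.001  0.001] | shift goal frame [ 333.081 -252.308   66.805]
```

```bash
python3 -m pendant '[[16,-12,3,0,0,0,55],[28,-21,5.5,0,0,0,55],[30,-23,6,0,0,0,55],[30,-23,6,0,0,0,55],[30,-23,6,0,0,0,55],[30,-23,6,0,0,0,55],[30,-23,6,0,0,0,55],[30,-23,6,0,0,0,55],[30,-23,6,0,0,0,55],[30,-23,6,0,0,0,55],[30,-23,6,0,0,0,55],[15,-10,4,0,0,0,55]]'
python3 -m pendant '[[4,-2,1,0,0,0,55],[0,0,0,0,0,0,55]]'
python3 - <<'E'
from h import *
import cv2
delta([464.8,284,130],goal(47.7,-7))
im=arm.read_camera("wrist"); cv2.imwrite("pics/w5.png",im[:,:,::-1])
c=arm.get_calibration("wrist")
O=np.array([493.5,262]);b=np.array([.673,.74]);l=np.array([-.74,.673])
for x,y,z in[(0,92.5,68),(0,-92.5,68),(-61,0,68),(15,-20.6,68)]:print(x,y,proj("wrist",np.r_[O+b*x+l*y,z],c))
E
```

```text
time_s: 16.1
tool_pos: [463.3, 282.6, 130.1]
orientation: [0.913, 0.405, -0.053, 0.025]
contact_force: [-0.4, -0.2, -1.0]
grip_width: 64.1
finger_force: 12.0
time_s: 16.27
tool_pos: [464.3, 283.5, 129.0]
orientation: [0.913, 0.404, -0.054, 0.026]
contact_force: [-0.8, -0.2, 0.1]
grip_width: 63.8
finger_force: 12.0
t 16.2667 pos [464.259 283.517 129.029] j [ 0.547  0.483  1.797 -0.044  0.976  1.311]
shift cur frame [ 0.6    0.079 -1.05 ] | turn [ 0.003 -0.002  0.002] | shift goal frame [ 0.598  0.075 -1.051]
0 92.5 (np.float64(221.36147668289493), np.float64(239.12431368090304))
0 -92.5 (np.float64(547.4498656017288), np.float64(239.1792526650862))
-61 0 (np.float64(378.49178224951555), np.float64(328.10947379720994))
15 -20.6 (np.float64(423.5983200947602), np.float64(214.3245297546285))
```

View pics/w5.png

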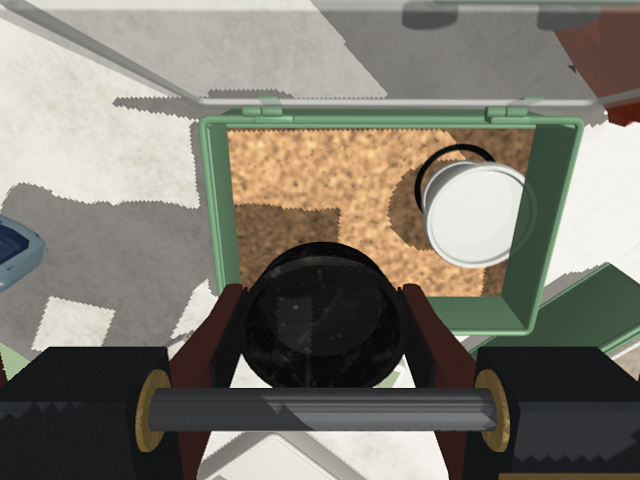

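The box walls and the pot's near side (x≈424) match the predictions, and the finger path is clear. I'll lower the dish.

```bash
python3 -m pendant '[[1.3,0,10.8,0,0,0,55],[1.3,0,10.8,0,0,0,55],[1.3,0,10.8,0,0,0,55],[1.3,0,10.8,0,0,0,55],[1.3,0,10.8,0,0,0,55],[1.3,0,10.8,0,0,0,55],[1.3,0,10.8,0,0,0,55],[1,0,8,0,0,0,55],[0,0,0,0,0,0,55]]'
python3 -m pendant '[[0.4,0,3,0,0,0,55],[0,0,0,0,0,0,55],[0,0,0,0,0,0,55]]'
python3 -m pendant '[[0.3,0,2,0,0,0,55],[0,0,0,0,0,0,55],[0,0,0,0,0,0,55]]'
```

```text
time_s: 17.07
tool_pos: [463.8, 282.5, 43.7]
orientation: [0.913, 0.404, -0.055, 0.026]
contact_force: [-0.5, -1.0, -0.9]
grip_width: 64.4
finger_force: 12.0
time_s: 17.32
tool_pos: [465.1, 283.3, 43.0]
orientation: [0.913, 0.404, -0.053, 0.026]
contact_force: [1.1, -0.5, -0.7]
grip_width: 64.2
finger_force: 12.0
time_s: 17.57
tool_pos: [465.0, 283.2, 40.9]
orientation: [0.913, 0.404, -0.053, 0.026]
contact_force: [0.3, 0.1, -0.2]
grip_width: 64.0
finger_force: 12.0
```

```bash
python3 -m pendant '[[0.4,0,3,0,0,0,55],[0,0,0,0,0,0,55],[0,0,0,0,0,0,55]]'
python3 -m pendant '[[0.3,0,2,0,0,0,55],[0,0,0,0,0,0,55],[0,0,0,0,0,0,55]]'
python3 -m pendant '[[0.3,0,2,0,0,0,55],[0,0,0,0,0,0,55],[0,0,0,0,0,0,55]]'
```

```text
time_s: 17.82
tool_pos: [464.8, 283.1, 37.5]
orientation: [0.913, 0.404, -0.054, 0.026]
contact_force: [-0.3, 0.2, -0.9]
grip_width: 63.8
finger_force: 12.0
time_s: 18.07
tool_pos: [464.9, 283.1, 35.5]
orientation: [0.913, 0.404, -0.054, 0.026]
contact_force: [0.3, 0.9, -0.2]
grip_width: 64.2
finger_force: 12.0
time_s: 18.32
tool_pos: [465.0, 283.2, 33.5]
orientation: [0.913, 0.404, -0.054, 0.026]
contact_force: [0.4, -0.6, 0.0]
grip_width: 64.2
finger_force: 12.0
```

```bash
python3 -m pendant '[[0.2,0,1.5,0,0,0,55],[0,0,0,0,0,0,55],[0,0,0,0,0,0,55]]'
python3 -m pendant '[[0.2,0,1.5,0,0,0,55],[0,0,0,0,0,0,55],[0,0,0,0,0,0,55]]'
```

```text
time_s: 18.57
tool_pos: [465.0, 283.2, 32.0]
orientation: [0.913, 0.404, -0.054, 0.026]
contact_force: [0.2, 0.4, -0.4]
grip_width: 64.1
finger_force: 12.0
time_s: 18.82
tool_pos: [465.0, 283.2, 30.5]
orientation: [0.913, 0.404, -0.054, 0.026]
contact_force: [-0.7, -0.2, -1.1]
grip_width: 64.4
finger_force: 12.0
```

```bash
python3 -m pendant '[[0.1,0,1,0,0,0,55],[0,0,0,0,0,0,55],[0,0,0,0,0,0,66],[0,0,0,0,0,0,68],[0,0,0,0,0,0,71],[0,0,0,0,0,0,73],[0,0,0,0,0,0,73]]'
python3 -m pendant '[[-0.6,0,-5,0,0,0,73],[-1.2,0,-10,0,0,0,73],[-1.2,0,-10,0,0,0,73],[-1.2,0,-10,0,0,0,73],[-2.4,0,-20,0,0,0,73],[-2.4,0,-20,0,0,0,73],[-2.4,0,-20,0,0,0,73],[-2.4,0,-20,0,0,0,73],[0,0,0,0,0,0,73]]'
python3 - <<'E'
from h import *
import cv2
im=arm.read_camera("wrist"); cv2.imwrite("pics/w6.png",im[:,:,::-1])
c=arm.get_calibration("wrist")
O=np.array([493.5,262]);b=np.array([.673,.74]);l=np.array([-.74,.673])
for r,z in((33,53.5),):
  for x,y in((1,0),(-1,0),(0,1),(0,-1)): print(x,y,proj("wrist",np.r_[O+b*(-3+r*x)+l*(36+r*y),z],c))
delta([464,284,150],goal(47.7,0))
E
```

```text
time_s: 19.4
tool_pos: [465.1, 283.2, 29.6]
orientation: [0.913, 0.404, -0.054, 0.026]
contact_force: [-0.0, 0.6, 1.0]
grip_width: 72.8
finger_force: 0.0
time_s: 20.15
tool_pos: [466.9, 284.9, 150.2]
orientation: [0.913, 0.404, -0.05, 0.025]
contact_force: [0.5, -0.7, -0.8]
grip_width: 73.0
finger_force: 0.0
1 0 (np.float64(320.53524877006623), np.float64(177.5087745087511))
-1 0 (np.float64(320.6071617534559), np.float64(272.41573522372494))
0 1 (np.float64(269.5677514193106), np.float64(227.36601219486448))
0 -1 (np.float64(371.5147379737583), np.float64(227.255820397729))
t 20.2 pos [466.191 284.428 148.352] j [ 0.547  0.455  1.786 -0.044  1.008  1.311]
shift cur frame [-1.967 -1.324 -1.441] | turn [ 0.005  0.114 -0.   ] | shift goal frame [-1.791 -1.332 -1.648]
```

View pics/w6.png

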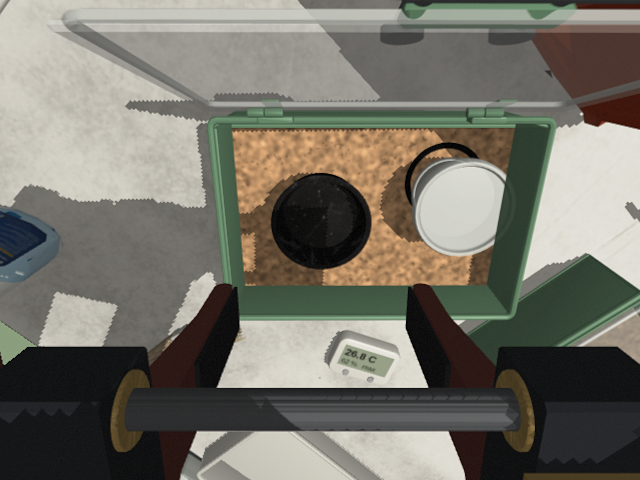

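The dish stands flat beside the pot (272–371, 173–269), matching the predicted rim outline. Next I'll regrip the bar and lower the lid.

```bash
python3 -m pendant '[[0,0,-20,0,0.057,0,62],[0,0,-30,0,0.057,0,62],[0,0,-35,0,0,0,62],[0,0,-35,0,0,0,62],[0,0,-12,0,0,0,62],[19,6,0,0,0,0,62],[24,7,0,0,0,0,62],[24,7,0,0,0,0,62],[24,7,0,0,0,0,62],[22,7,0,0,0,0,62],[0,0,0,0,0,0,62],[0,0,0,0,0,0,62]]'
python3 - <<'E'
from h import *
import cv2
im=arm.read_camera("wrist"); cv2.imwrite("pics/w7.png",im[:,:,::-1])
c=arm.get_calibration("wrist")
O=np.array([434.6,198.7]);b=np.array([.673,.74]);l=np.array([-.74,.673])
for th in(1.7,1.76,1.83):
  for y in(-22,22): print(th,y,proj("wrist",np.r_[O+b*(158-158*np.cos(th))+l*y,69+158*np.sin(th)],c))
delta([568.1,345.5,213],goal(47.7,0))
E
```

```text
time_s: 21.2
tool_pos: [568.5, 347.9, 275.3]
orientation: [0.915, 0.404, -0.003, 0.003]
contact_force: [-0.5, -0.1, -0.1]
grip_width: 62.0
finger_force: 0.0
1.7 -22 (np.float64(363.8405932133181), np.float64(300.0462915882196))
1.7 22 (np.float64(286.08688956758124), np.float64(300.08067362485076))
1.76 -22 (np.float64(364.0937718234564), np.float64(283.73716995737516))
1.76 22 (np.float64(285.8802349175751), np.float64(283.7626544118418))
1.83 -22 (np.float64(364.25832743572016), np.float64(264.2439184639515))
1.83 22 (np.float64(285.7457831233363), np.float64(264.25858095722543))
t 21.25 pos [567.862 347.53  275.521] j [ 0.534  0.436  1.481 -0.005  1.23   1.274]
shift cur frame [-0.885  1.344 62.533] | turn [0.003 0.007 0.   ] | shift goal frame [-1.342  1.542 62.521]
```

View pics/w7.png

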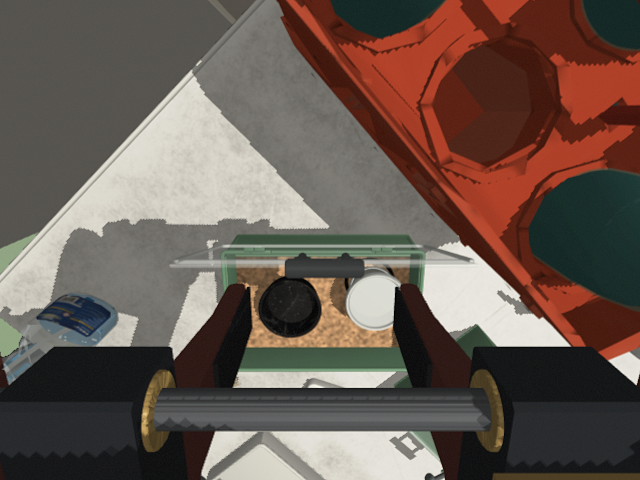

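The bar is at (285–364, 267), so the lid is at about 1.82 rad as expected. I'll descend, grip it and swing the lid shut.

```bash
python3 -m pendant '[[-0.5,0.7,15,0,0,0,62],[-0.5,0.7,15,0,0,0,62],[0,0,15,0,0,0,62],[0,0,12,0,0,0,62],[0,0,5,0,0,0,62],[0,0,0,0,0,0,62],[0,0,0,0,0,0,40],[0,0,0,0,0,0,40],[0,0,0,0,0,0,40],[0,0,0,0,0,0,40],[0,0,0,0,0,0,40]]' 10
python3 -m pendant '[[-10.8,0,-2.4,0,0,0,40],[-11,0,-1.6,0,0,0,40],[-11,0,-0.8,0,0,0,40],[-11.1,0,0,0,0,0,40],[-11,0,0.7,0,0,0,40],[-11,0,1.5,0,0,0,40],[-10.8,0,2.3,0,0,0,40],[-10.6,0,3,0,0,0,40],[-10.4,0,3.7,0,0,0,40],[-10.1,0,4.5,0,0,0,40],[-9.8,0,5.2,0,0,0,40],[-9.4,0,5.8,0,0,0,40]]'
```

```text
time_s: 22.17
tool_pos: [569.2, 346.6, 215.7]
orientation: [0.915, 0.404, -0.001, 0.002]
contact_force: [-1.9, 3.7, 3.5]
grip_width: 44.1
finger_force: 10.0
time_s: 23.17
tool_pos: [481.8, 250.7, 192.6]
orientation: [0.915, 0.404, -0.002, 0.003]
contact_force: [-2.1, 4.0, -1.2]
grip_width: 43.8
finger_force: 10.0
```

```bash
python3 -m pendant '[[-9,0,6.5,0,0,0,40],[-8.5,0,7.1,0,0,0,40],[-8,0,7.7,0,0,0,40],[-7.4,0,8.2,0,0,0,40],[-6.8,0,8.7,0,0,0,40],[-6.2,0,9.2,0,0,0,40],[-5.5,0,9.6,0,0,0,40],[-4.9,0,9.9,0,0,0,40],[-4.1,0,10.3,0,0,0,40],[-3.4,0,10.5,0,0,0,40],[-2.7,0,10.7,0,0,0,40],[-1.9,0,10.9,0,0,0,40]]'
python3 -m pendant '[[-1.2,0,9,0,0,0,40],[-0.4,0,6,0,0,0,40],[0,0,0,0,0,0,40],[0,0,0,0,0,0,40]]'
```

```text
time_s: 24.17
tool_pos: [435.2, 199.4, 83.3]
orientation: [0.915, 0.404, -0.003, 0.003]
contact_force: [-5.8, 5.4, 0.6]
grip_width: 43.8
finger_force: 10.0
time_s: 24.5
tool_pos: [434.1, 198.2, 68.3]
orientation: [0.915, 0.404, -0.004, 0.003]
contact_force: [-4.3, 4.5, -0.4]
grip_width: 43.6
finger_force: 10.0
```

```bash
python3 -m pendant '[[0,0,3,0,0,0,40],[0,0,0,0,0,0,50],[0,0,0,0,0,0,62],[0,0,0,0,0,0,62],[0,0,-15,0,0,0,62],[0,0,-30,0,0,0,62],[0,0,-35,0,0,0,62],[-20,0,-35,0,0,0,62],[-30,0,-10,0,0,0,62],[-30,0,0,0,0,0,62],[0,0,0,0,0,0,62],[0,0,0,0,0,0,62]]'
python3 -m pendant '[[0,0,0,0,0,0,62],[0,0,0,0,0,0,62],[0,0,0,0,0,0,62],[0,0,0,0,0,0,62],[0,0,0,0,0,0,62],[0,0,0,0,0,0,62]]'
python3 - <<'E'
from h import *
import cv2
im=arm.read_camera("scene"); w=arm.read_camera("wrist")
cv2.imwrite("pics/f.png",np.vstack([np.hstack([cv2.resize(im[180:400,150:390],(400,366)),cv2.resize(w,(400,366))])])[:,:,::-1])
c=arm.get_calibration("wrist")
O=np.array([434.6,198.7]);b=np.array([.673,.74]);l=np.array([-.74,.673])
for th in(0.016,.05,.1):
  print(th,[proj("wrist",np.r_[O+b*(158-158*np.cos(th))+l*y,69+158*np.sin(th)],c) for y in(-22,22)])
E
```

```text
time_s: 25.5
tool_pos: [382.1, 139.9, 192.4]
orientation: [0.915, 0.404, -0.001, 0.003]
contact_force: [-0.5, 0.4, 0.2]
grip_width: 62.0
finger_force: 0.0
time_s: 26.0
tool_pos: [382.7, 141.1, 191.7]
orientation: [0.914, 0.405, -0.002, 0.003]
contact_force: [0.1, -0.7, -0.2]
grip_width: 61.8
finger_force: 0.0
0.016 [(np.float64(354.81225631146333), np.float64(116.24821512877975)), (np.float64(287.93515341409534), np.float64(116.17347181856167))]
0.05 [(np.float64(355.4776784889972), np.float64(116.05465010783139)), (np.float64(287.2937453978145), np.float64(115.97833183662264))]
0.1 [(np.float64(356.5161405004667), np.float64(115.20370336085806)), (np.float64(286.29279095070285), np.float64(115.12458559226262))]
```

View pics/f.png

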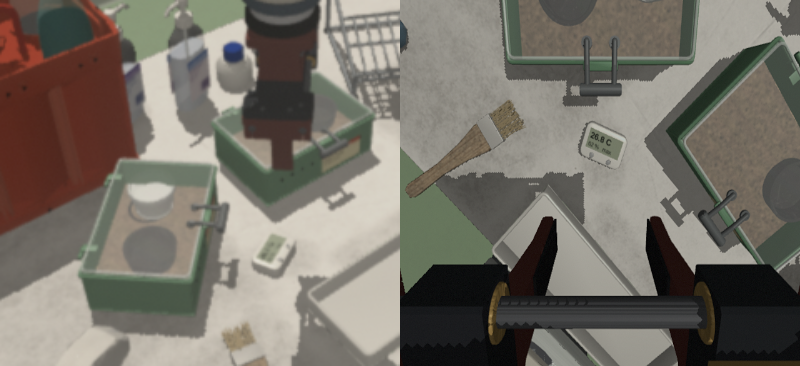

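The lid lies shut with the dish and pot under it, and everything else is in place. I'll wait a little for it to settle fully, then hand in.

```bash
for i in 1 2; do python3 -m pendant '[[0,0,0,0,0,0,62],[0,0,0,0,0,0,62],[0,0,0,0,0,0,62],[0,0,0,0,0,0,62],[0,0,0,0,0,0,62],[0,0,0,0,0,0,62],[0,0,0,0,0,0,62],[0,0,0,0,0,0,62],[0,0,0,0,0,0,62],[0,0,0,0,0,0,62],[0,0,0,0,0,0,62],[0,0,0,0,0,0,62]]' >/dev/null; done; python3 -c "from cell import arm; print(arm.close_job())"
```

```text
the job is handed in; nothing more can be done
None
```

The job is handed in at about 28 s with no verdict returned: the clean dish stands flat beside the pot in the left box, whose lid looked shut in the last pictures, and nothing nearby appeared moved; I viewed 13 pictures, 3 over the limit of 10, and the fingertips pressed the rack's lower tier at about 60 N for half a second before I backed off.

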